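# Swing out the prop leg of the wide recipe stand

## Task

Two recipe-card stands are on the kitchen bench, each with a prop leg part-way open behind its board. Push the prop leg of the wider stand fully out, away from its board until it meets its stop, so that a heavy recipe book can be put on it. Do not knock the stand over or shove it from its place, and leave the narrower stand and its leg as they are.

Things in the scene. Friction and masses are not known exactly. Their poses are not given: they have to be found in the camera images.
- wide_stand: The wider recipe stand: upright white board 240 wide, 8 thick, top at 160 mm, feet 80 mm to the front; loose, 2 kg, slides at about 12 N. Origin: on the worktop under the board's middle; x points out of the board's back, y along it. Prop leg: dark steel plate behind the board on an upright hinge at x 14 mm, y 0; 115 long, 8 thick (centred on the hinge line), 30 to 140 mm high, thin foot at its free edge.
- wide_leg (a joint): Opening of the wide stand's leg, rad: 0 = flat on the board, along the stand's +y; 1.57 = at its stop, along +x (square to the board); at q it points along (sin q, cos q) in the stand's x, y. Starts at 0.6 to 1.0: closed fingers fit down between leg and board near the free edge. Light friction (0.5 N at the free edge); it stays where left.
- narrow_stand: The narrower stand, to be left alone: the same make and height, board 150 mm wide, leg 68 mm long; loose, 1.6 kg. Origin: on the worktop under the board's middle; x points out of the board's back, y along it. 
- narrow_leg_tip (a point): Top corner of the narrow stand's leg at its free edge, 140 mm above the worktop, 68 mm from its hinge line.

How it is judged:
By the outcome, as a careful person would: the job done as asked, in the order asked, and still so for the second after the job is handed in, with the robot touching nothing.
It also fails if it takes over 32 s, if anything falls off the work surface, if the arm or the gripper's body presses on something with over 40 N, if the wrist force passes 120 N, or if a joint passes its speed limit or range.

## Robot

A 6-joint arm with a two-finger parallel gripper is mounted at the origin on the work surface. World frame = base frame: x ahead of the robot, y to its left, z up, the work surface at z = 0. Lengths are in m, angles in rad, forces in N, time in s.
With the tool pointing down it reaches from about 0.375 to 0.75 m from the base axis. Payload 9 kg.
Tool frame: the origin (TCP) lies midway between the tips of the shut fingers; the grasp point (between the pads) lies 19 mm behind it; z points along the fingers, x is the direction in which the jaws open and shut, and the axes are right-handed (so a half turn about z gives the same grasp; the last joint's range is limited). The gripper opens to 85 mm and grips with 20 to 120 N. Pads are 22 mm wide; open, the fingers measure 114 mm over their backs; the gripper's body (76 mm by 85 mm) begins 54 mm behind the grasp point. The pads swing forward as they close: fully open they stand 13 mm farther back than shut.
Start: joints at [0.962, 0.104, 0.097, 1.564, 0, 1.353], TCP at [0.229, 0.555, 0.231] pointing down, gripper open.
Joint ranges: [-2.99, 2.99], [-0.84, 1.86], [-1.1, 1.16], [-1.84, 2.11], [-1.51, 1.56], [-3.14, 3.14]. Speed limits (rad/s): [2.22, 2.22, 2.57, 3.14, 3.14, 3.14].

## Interface

Orientations are given as a 3x3 rotation matrix whose columns are the frame's x, y, z axes.
In Python, from cell import read_state, optics, robot gives the robot as it stands.
- The arm moves only by the tool jog_arm, never from a script. Its argument "steps" is a list of rows, each a list of 2 entries, a list of its own where there are three numbers: the shift along the tool's x, y, z in cm, then the turn about the tool's z in degrees. A call has exactly 5 rows; each row is the pose to reach, as a shift and turn from the pose measured when the call began, along the tool's axes at that moment; what a row does not reach only later rows make up. A row lasts 1/10 s, in which the tool goes at most 50 mm and 8.59 degrees, less where a joint would pass 70% of its speed; a pose out of reach is approached as far as the arm can. A call with a gripper value outside its range is refused whole. "jaw" is the closure, from -1 (fully open) to 1 (shut), set as the call begins (left out, the last holds). The fingers move at their own pace and stop on an object; the grip force is fixed at half the most. Time passes only in rows, so rows that repeat a pose let the fingers close, or fill a call up. It gives the time, the measured TCP pose, the force and the opening at its end, in the units of the state.
- read_state(): the state, without advancing time (a new reading comes with each control period).
- optics.read_camera(name): name is "scene" or "top" or "wrist"; returns a dict with "image" (400x640x3 uint8, red, green, blue), "intrinsics" (3x3 intrinsics, pixels), "k1" (the pictures are not rectified: a ray, as slopes to the right and down, at radius r is drawn at 1 + k1 r^2 times it, then the intrinsics apply), "rvec" (rotation vector, rad) and "tvec" (3), from world to camera coordinates, as OpenCV has them; the wrist camera has in their place "mount" (4x4, takes a point from camera to tool coordinates, whose origin is the TCP and whose axes are the tool frame's). Camera axes: x right, y down, z forward; pixel columns grow to the right and rows downward; lengths in m; the calibration is good to about 2 mm. A picture is of the moment at which its call begins: read the wrist's pose just before it. There is no depth.
- robot.job_done(): hands the job in, once; it reports no verdict.
The state is a dict: "time_s": time; "joints": joint angles; "dq": joint speeds; "effort": joint torques, N m; "tool_pos": TCP position; "ee_rot": TCP orientation; "contact_force": force on the tool from outside, world axes, zero at the start; "ft_torque": the same for the moment, N m; "width": opening from 0.0 (shut) to 1.0 (fully open).
Only numpy, scipy, OpenCV 4.12 (cv2) and the standard library are available. Lean on these libraries where they do the work, as an engineer would, in place of code of your own. Each camera call takes 0.05 s, during which the arm holds its last target.

## Working session

There is one attempt and no reset: what is moved stays moved. The work goes in short steps, Python scripts to look and compute and a tool call to move; the robot and the scene stay as the last step left them, time stands still between calls to the robot, and variables do not carry over. Pictures are saved under pics/ and viewed, and the job is handed in when it is done.

Besides the shell and the picture viewer there is one more tool, called after "Emit:" as name(argument=value, ...) on one line, values as JSON. jog_arm: Moves the arm, as the interface text tells. Its arguments: {"type":"object","properties":{"steps":{"type":"array"},"jaw":{"type":"number"}},"required":["steps"]}

```bash
mkdir -p pics
cat > h.py <<'E'
import numpy as np, cv2
from cell import read_state, optics, robot
def shot(name,fn):
    s=read_state(); c=optics.read_camera(name)
    cv2.imwrite('pics/'+fn,c['image'][:,:,::-1]); np.save('pics/'+fn+'.npy',{**c,'state':s},allow_pickle=True); return c
def load(fn): return np.load('pics/'+fn+'.npy',allow_pickle=True).item()
def ray(c,uv):
    K=np.array(c['intrinsics']);p=np.array([(uv[0]-K[0,2])/K[0,0],(uv[1]-K[1,2])/K[1,1]])
    q=p.copy()
    for _ in range(30): q=p/(1+c['k1']*(q@q))
    d=np.array([q[0],q[1],1.])
    if 'mount' in c and c['mount'] is not None:
        s=c['state'];T=np.eye(4);T[:3,:3]=s['ee_rot'];T[:3,3]=s['tool_pos'];M=T@np.array(c['mount']);return M[:3,3],M[:3,:3]@d
    R,_=cv2.Rodrigues(np.array(c['rvec'],float));t=np.array(c['tvec'],float).ravel()
    return -R.T@t,R.T@d
def onz(c,uv,z):
    o,d=ray(c,uv);return o+d*(z-o[2])/d[2]
def proj(c,P):
    P=np.asarray(P,float)
    if 'mount' in c and c['mount'] is not None:
        s=c['state'];T=np.eye(4);T[:3,:3]=s['ee_rot'];T[:3,3]=s['tool_pos'];M=np.linalg.inv(T@np.array(c['mount']));X=M[:3,:3]@P+M[:3,3]
    else:
        R,_=cv2.Rodrigues(np.array(c['rvec'],float));X=R@P+np.array(c['tvec']).ravel()
    x=X[:2]/X[2];x=x*(1+c['k1']*(x@x));K=np.array(c['intrinsics']);return K[0,0]*x[0]+K[0,2],K[1,1]*x[1]+K[1,2]
E
python3 - <<'E'
from h import *
for n in ['scene','top','wrist']: shot(n,n+'1.png')
s=read_state();print(s['time_s'],s['tool_pos'],s['ee_rot'],s['width'])
E
```

```text
0.15 [0.22842025 0.55455562 0.23070719] [[ 3.80972061e-01  9.24586378e-01 -5.63535814e-04]
 [ 9.24586035e-01 -3.80972421e-01 -8.23356719e-04]
 [-9.75956010e-04 -2.07361438e-04 -9.99999502e-01]] 1.0004593420999746
```

View pics/scene1.png

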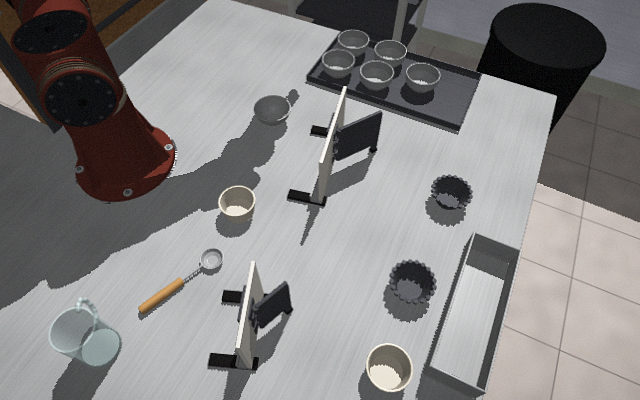

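View pics/top1.png

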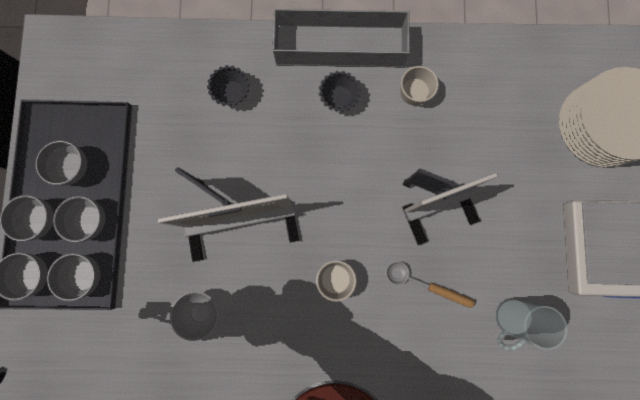

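View pics/wrist1.png

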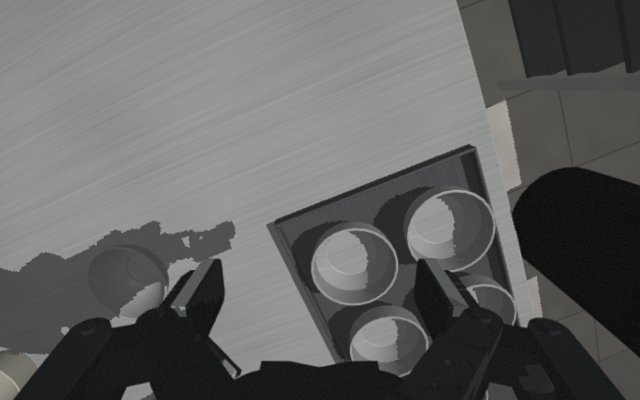

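The top view shows the wide stand: board top edge from about (160,221) to (287,197), and the leg from about (236,205) to a free end at (178,170). The narrow stand's board runs from (408,210) to (496,177), well to the right. I'll measure the wide stand more exactly from these.

Run:
```python
from h import *
c=load('top1.png');im=c['image']
crop=im[150:275,140:345]
cv2.imwrite('pics/topcrop.png',cv2.resize(crop[:,:,::-1],None,fx=3.9,fy=3.9,interpolation=cv2.INTER_NEAREST))
d=load('scene1.png');cr=d['image'][75:215,270:400]
cv2.imwrite('pics/scenecrop.png',cv2.resize(cr[:,:,::-1],None,fx=4,fy=4,interpolation=cv2.INTER_NEAREST))
for uv,z in [((160,221),.16),((287,197),.16),((236,205),.14),((178,170),.14)]: print(uv,onz(c,uv,z))
print(ray(c,(320,200)))
```

```text
(160, 221) [0.45017744 0.3283112  0.16      ]
(287, 197) [0.4983166 0.0989489 0.16     ]
(236, 205) [0.48416611 0.19635256 0.14      ]
(178, 170) [0.54926865 0.30938737 0.14      ]
(array([0.40219317, 0.03744939, 0.8526312 ]), array([ 0.13115478,  0.00103683, -0.99139365]))
```

View pics/topcrop.png

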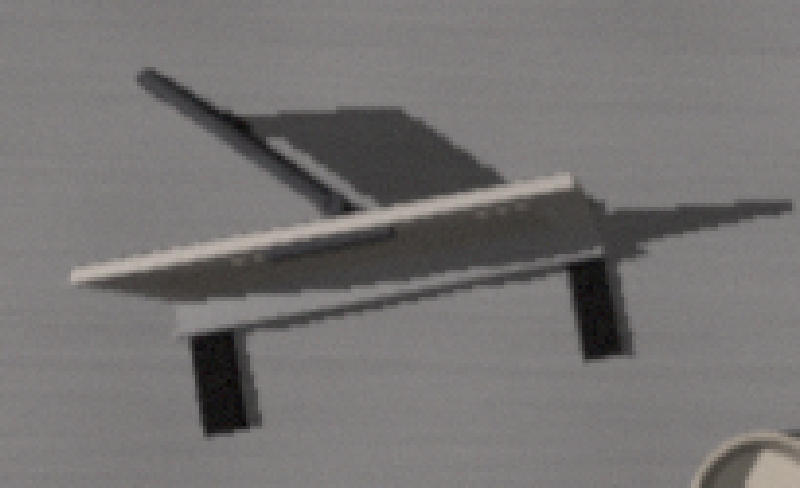

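View pics/scenecrop.png

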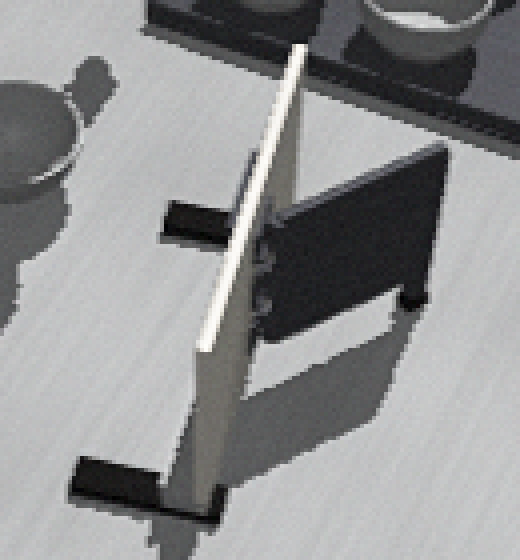

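The wide stand's board measures 0.234 m in this view (240 mm given), and the leg from hinge to tip about 0.111 m (115 mm given), with q about 0.79. Next I work out the approach.

```bash
cat >> h.py <<'E'
def geom(a=(158.7,220.8),b=(286.9,196.7),tip=(177.2,169.7),f='top1.png'):
    c=load(f);A=onz(c,a,.16)[:2];B=onz(c,b,.16)[:2];T=onz(c,tip,.14)[:2]
    Y=(A-B)/np.linalg.norm(A-B);X=np.array([Y[1],-Y[0]]);M=(A+B)/2;H=M+.014*X
    v=T-H;q=np.arctan2(v@X,v@Y);return M,X,Y,H,q,np.linalg.norm(v),np.linalg.norm(A-B)
def goal(H,X,Y,q,r,d,z):
    u=np.sin(q)*X+np.cos(q)*Y;n=np.cos(q)*X-np.sin(q)*Y
    p=H+r*u-d*n;return np.array([p[0],p[1],z]),np.degrees(np.arctan2(u[1],u[0]))
def rel(p,ang):
    s=read_state();R=np.array(s['ee_rot']);dp=R.T@(p-np.array(s['tool_pos']))*100
    cur=np.degrees(np.arctan2(R[1,0],R[0,0]));return dp.round(2),round(cur-ang,1)
E
python3 - <<'E'
from h import *
M,X,Y,H,q,L,W=geom();print(M,X,Y,H,q,L,W)
for z in (.23,.105):
  g=goal(H,X,Y,q,.085,.030,z);print(g,rel(*g))
# cross check in scene view
d=load('scene1.png')
for P in [list(M+.12*Y)+[.16],list(M-.12*Y)+[.16],list(H+.115*(np.sin(q)*X+np.cos(q)*Y))+[.14]]: print(proj(d,P))
E
```

```text
[0.47468599 0.21491596] [0.97886882 0.20448918] [-0.20448918  0.97886882] [0.48839015 0.2177788 ] 0.7889114543922011 0.11158977328076741 0.23653341315620668
(array([0.51013817, 0.30525465, 0.23      ]), np.float64(56.598300896563025)) (array([-12.32,  35.54,   0.08]), np.float64(11.0))
(array([0.51013817, 0.30525465, 0.105     ]), np.float64(56.598300896563025)) (array([-12.31,  35.55,  12.58]), np.float64(11.0))
(np.float64(344.2178794627744), np.float64(86.28945603354668))
(np.float64(318.67681240666303), np.float64(163.5329125539945))
(np.float64(380.7084430632823), np.float64(111.2694847195329))
```

The scene camera agrees within about 2 px: board corners at (345,86) and (321,162), leg tip at (381,112). Now I move above the gap with the jaws shut.

Emit:
jog_arm(steps=[[[-1.5,4.4,0],3],[[-3,8.8,0],6],[[-4.5,13.2,0],9],[[-6,17.6,0],11],[[-7.5,22,0],11]], jaw=1)

```text
time_s: 0.65
tool_pos: [0.4043, 0.4, 0.2306]
ee_rot: [[0.551, 0.834, -0.001], [0.834, -0.551, -0.001], [-0.001, -0.0, -1.0]]
contact_force: [-0.3, 0.8, 0.7]
width: 0.143
```

Run:
```python
from h import *
M,X,Y,H,q,L,W=geom()
print(rel(*goal(H,X,Y,q,.085,.030,.23)))
```

```text
(array([-2.07, 14.05,  0.06]), np.float64(-0.1))
```

Emit:
jog_arm(steps=[[[-0.6,4,0],0],[[-1.2,8,0],0],[[-1.8,12,0],0],[[-2.1,14,0],0],[[-2.1,14,0],0]])

```text
time_s: 1.15
tool_pos: [0.5112, 0.3031, 0.2298]
ee_rot: [[0.554, 0.832, -0.001], [0.832, -0.554, -0.002], [-0.002, -0.0, -1.0]]
contact_force: [-0.1, -0.4, -0.2]
width: -0.002
```

Run:
```python
from h import *
shot('wrist','wrist2.png');shot('top','top2.png')
M,X,Y,H,q,L,W=geom()
print(rel(*goal(H,X,Y,q,.085,.030,.105)))
c=load('wrist2.png')
for P in [list(M+.12*Y)+[.16],list(M-.12*Y)+[.16],list(H+.115*(np.sin(q)*X+np.cos(q)*Y))+[.14],list(H)+[.14]]: print(proj(c,P))
```

```text
(array([ 0.07,  0.07, 12.52]), np.float64(-0.1))
(np.float64(303.86015418509385), np.float64(110.83410249948841))
(np.float64(98.92569937843155), np.float64(332.2405046773889))
(np.float64(359.9289543830681), np.float64(237.5411684862754))
(np.float64(210.2081620500588), np.float64(237.65096386128147))
```

View pics/wrist2.png

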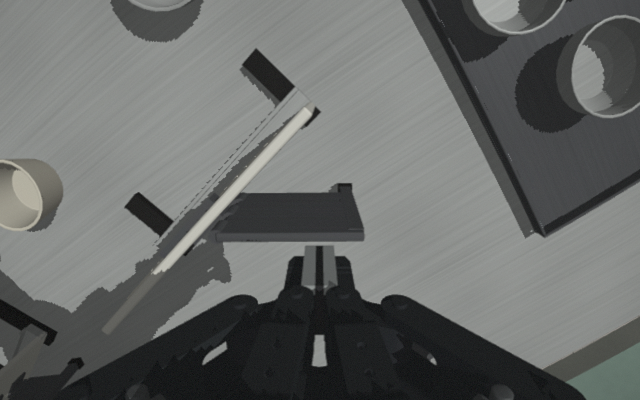

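View pics/top2.png

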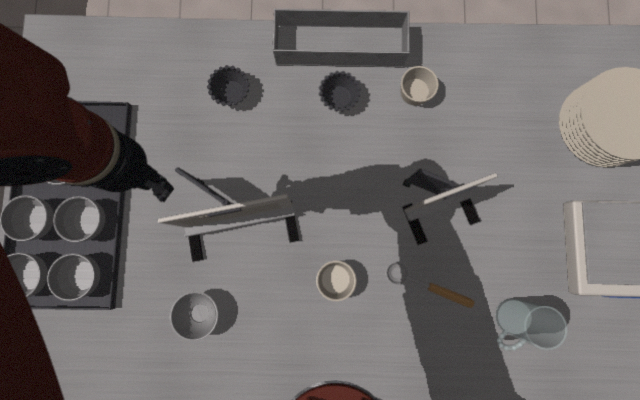

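The wrist view shows the board's far corner at (308,110) and the leg's top free corner at (364,238), both within 4 px of prediction. The fingertips at (320,250) are still high, so I check where they come down.

Run:
```python
from h import *
c=load('wrist2.png');p=np.array(c['state']['tool_pos']);print(p,ray(c,(320,200)))
for z in (.2298,.16,.14,.105): print(z,proj(c,[p[0],p[1],z]))
M,X,Y,H,q,L,W=geom()
v=p[:2]-H;print('stand frame',v@X+.014,v@Y)
t=load('top2.png');print(proj(t,p),proj(t,[p[0],p[1],.14]))
```

```text
[0.51120561 0.30311157 0.22981769] (array([0.44678604, 0.34624737, 0.37301017]), array([ 0.25694449, -0.16843403, -0.95165289]))
0.2298 (np.float64(318.74103676506655), np.float64(261.8314811598346))
0.16 (np.float64(318.94812569597707), np.float64(212.2519578275331))
0.14 (np.float64(318.9868755426448), np.float64(202.9719481779122))
0.105 (np.float64(319.0419425877476), np.float64(189.78268062233923))
stand frame 0.05378296768366682 0.0788640677057017
(np.float64(160.26753319429602), np.float64(181.25981480747328)) (np.float64(180.06375721890217), np.float64(189.81960209399497))
```

At leg-top height the tip lands at (319,203). That is between the leg edge at row 237 and the board, about 30 mm clear of the leg. Descending.

Emit:
jog_arm(steps=[[[0,0,2],0],[[0,0,4],0],[[0,0,5.5],0],[[0,0,7],0],[[0,0,8],0]])

```text
time_s: 1.75
tool_pos: [0.5085, 0.3054, 0.1489]
ee_rot: [[0.551, 0.834, -0.002], [0.834, -0.551, -0.001], [-0.002, -0.001, -1.0]]
contact_force: [-0.3, -0.8, -0.5]
width: -0.002
```

Emit:
jog_arm(steps=[[[0,0,1],0],[[0,0,2],0],[[0,0,3],0],[[0,0,4.3],0],[[0,0,4.3],0]])

```text
time_s: 2.25
tool_pos: [0.5073, 0.305, 0.1036]
ee_rot: [[0.551, 0.834, -0.005], [0.834, -0.551, -0.002], [-0.005, -0.003, -1.0]]
contact_force: [0.2, -0.4, -0.0]
width: 0.002
```

Run:
```python
from h import *
shot('wrist','wrist3.png');shot('scene','scene3.png')
M,X,Y,H,q,L,W=geom()
s=read_state();print(s['tool_pos'],s['contact_force'],s['time_s'])
print('start',rel(*goal(H,X,Y,q,.085,.030,.105)))
for k in np.linspace(q,1.57,7): print(round(k,3),rel(*goal(H,X,Y,k,.085,.015,.105)))
d=load('scene3.png');cr=d['image'][75:215,270:400]
cv2.imwrite('pics/scenecrop3.png',cv2.resize(cr[:,:,::-1],None,fx=4,fy=4,interpolation=cv2.INTER_NEAREST))
```

```text
[0.50818319 0.30526957 0.105671  ] [-1.01884362 -0.47238969  0.55403625] 2.35
start (array([0.11, 0.16, 0.07]), np.float64(-0.1))
0.789 (array([0.11, 1.66, 0.06]), np.float64(-0.1))
0.919 (array([0.23, 2.78, 0.06]), np.float64(7.4))
1.049 (array([0.21, 3.9 , 0.06]), np.float64(14.9))
1.179 (array([0.04, 5.01, 0.06]), np.float64(22.3))
1.31 (array([-0.27,  6.09,  0.06]), np.float64(29.8))
1.44 (array([-0.72,  7.12,  0.06]), np.float64(37.2))
1.57 (array([-1.29,  8.08,  0.06]), np.float64(44.7))
```

View pics/wrist3.png

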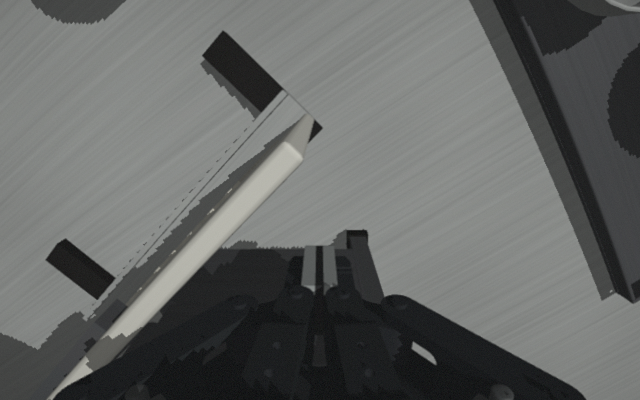

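View pics/scenecrop3.png

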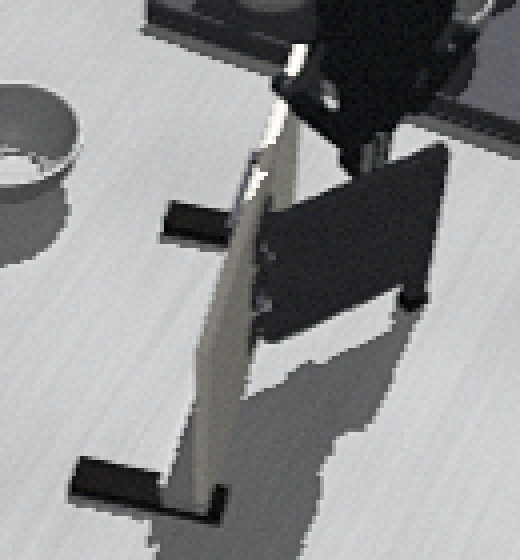

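The fingers are in the gap, board side of the leg, with no contact force. Now I start sweeping the arc.

Emit:
jog_arm(steps=[[[0.1,0.8,0],0],[[0.1,1.6,0],0],[[0.2,2.2,0],3],[[0.2,2.8,0],7],[[0.2,3.4,0],11]])

```text
time_s: 2.85
tool_pos: [0.5388, 0.2878, 0.1061]
ee_rot: [[0.703, 0.712, -0.002], [0.712, -0.703, -0.001], [-0.002, -0.001, -1.0]]
contact_force: [-0.7, 0.1, 0.4]
width: -0.004
```

Run:
```python
from h import *
shot('top','top4.png');shot('scene','scene4.png')
M,X,Y,H,q,L,W=geom()
s=read_state();print(s['tool_pos'],s['contact_force'],s['time_s'])
for k in np.arange(1.05,1.6,.05): print(round(k,3),rel(*goal(H,X,Y,k,.085,.015,.105)))
for k in [1.57]: print(round(k,3),rel(*goal(H,X,Y,k,.085,.015,.105)))
d=load('scene4.png');cr=d['image'][75:215,270:400]
cv2.imwrite('pics/scenecrop4.png',cv2.resize(cr[:,:,::-1],None,fx=4,fy=4,interpolation=cv2.INTER_NEAREST))
```

```text
[0.53889281 0.28751333 0.10598797] [-0.46889818  0.38967834 -0.82426398] 2.95
1.05 (array([0.07, 0.36, 0.1 ]), np.float64(3.8))
1.1 (array([0.1 , 0.79, 0.1 ]), np.float64(6.6))
1.15 (array([0.12, 1.22, 0.1 ]), np.float64(9.5))
1.2 (array([0.11, 1.65, 0.1 ]), np.float64(12.4))
1.25 (array([0.08, 2.08, 0.1 ]), np.float64(15.2))
1.3 (array([0.03, 2.51, 0.1 ]), np.float64(18.1))
1.35 (array([-0.04,  2.94,  0.1 ]), np.float64(21.0))
1.4 (array([-0.13,  3.36,  0.1 ]), np.float64(23.8))
1.45 (array([-0.24,  3.78,  0.1 ]), np.float64(26.7))
1.5 (array([-0.38,  4.19,  0.1 ]), np.float64(29.6))
1.55 (array([-0.53,  4.59,  0.1 ]), np.float64(32.4))
1.57 (array([-0.6 ,  4.75,  0.1 ]), np.float64(33.6))
```

View pics/scenecrop4.png

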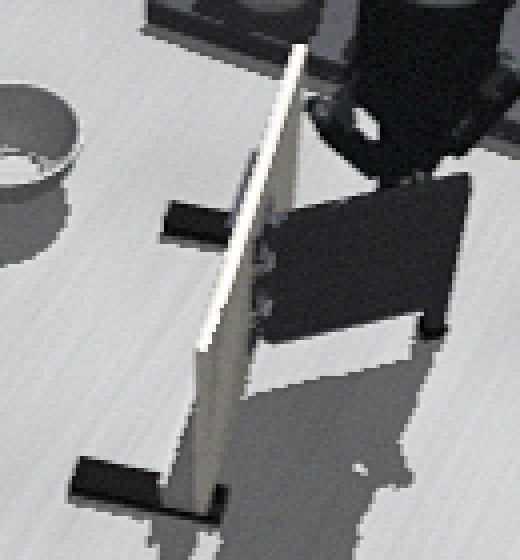

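View pics/top4.png

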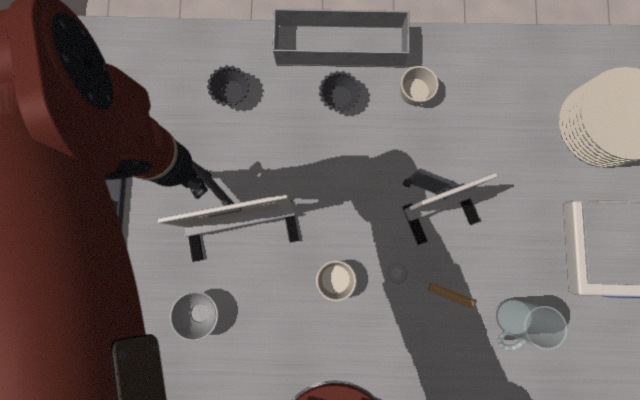

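The leg follows the fingers (its corner in the scene view is now at (387,119)) and the board has not moved. I continue the sweep.

Emit:
jog_arm(steps=[[[0.1,0.6,0],4],[[0.1,1.1,0],8],[[0.1,1.6,0],12],[[0.1,2.1,0],15],[[0,2.5,0],18]])

```text
time_s: 3.45
tool_pos: [0.5572, 0.2698, 0.1062]
ee_rot: [[0.888, 0.461, -0.002], [0.461, -0.888, -0.001], [-0.002, -0.0, -1.0]]
contact_force: [-0.4, 1.3, -0.2]
width: 0.001
```

Run:
```python
from h import *
shot('scene','scene5.png')
M,X,Y,H,q,L,W=geom()
s=read_state();print(s['tool_pos'],s['contact_force'],s['time_s'])
for k in np.arange(1.3,1.66,.05): print(round(k,3),rel(*goal(H,X,Y,k,.085,.015,.105)))
d=load('scene5.png');cr=d['image'][75:215,270:400]
for k in (1.2,1.25,1.3,1.35,1.4,1.57): print(k,[4*(a-b) for a,b in zip(proj(d,list(H+.115*(np.sin(k)*X+np.cos(k)*Y))+[.14]),(270,75))])
cv2.imwrite('pics/scenecrop5.png',cv2.resize(cr[:,:,::-1],None,fx=4,fy=4,interpolation=cv2.INTER_NEAREST))
```

```text
[0.55750562 0.2693498  0.10623322] [ 0.71415502 -0.70309334 -0.70945434] 3.5
1.3 (array([-0.01, -0.09,  0.12]), np.float64(-0.1))
1.35 (array([0.06, 0.34, 0.12]), np.float64(2.8))
1.4 (array([0.1 , 0.77, 0.12]), np.float64(5.6))
1.45 (array([0.12, 1.2 , 0.12]), np.float64(8.5))
1.5 (array([0.12, 1.63, 0.12]), np.float64(11.4))
1.55 (array([0.1 , 2.06, 0.12]), np.float64(14.2))
1.6 (array([0.06, 2.49, 0.12]), np.float64(17.1))
1.65 (array([-0.  ,  2.92,  0.12]), np.float64(20.0))
1.2 [np.float64(476.3369087980218), np.float64(201.5720932783073)]
1.25 [np.float64(478.2920052336806), np.float64(209.05437437398717)]
1.3 [np.float64(479.7478200290168), np.float64(216.61341635440203)]
1.35 [np.float64(480.69541153446085), np.float64(224.23118591642424)]
1.4 [np.float64(481.12695894092485), np.float64(231.889113322424)]
1.57 [np.float64(478.6553360303051), np.float64(257.9660299734138)]
```

View pics/scenecrop5.png

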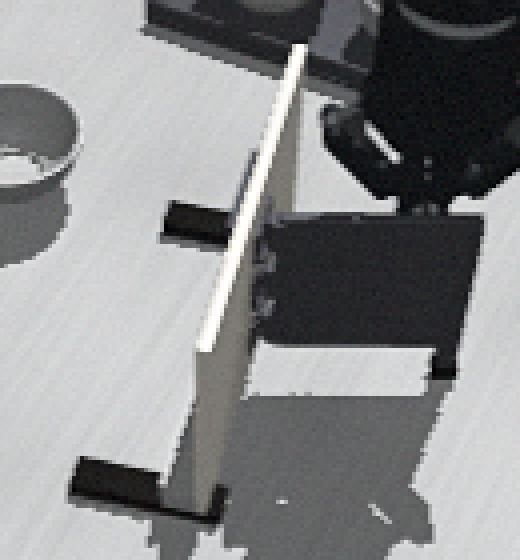

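The leg corner at crop (482,217) corresponds to q about 1.30, matching the plan, and the board is unmoved. I go on to about 1.5, slower.

Emit:
jog_arm(steps=[[[0.1,0.4,0],3],[[0.1,0.8,0],6],[[0.1,1.1,0],8],[[0.1,1.4,0],10],[[0.1,1.6,0],12]])

```text
time_s: 4.0
tool_pos: [0.566, 0.2555, 0.1065]
ee_rot: [[0.965, 0.264, -0.001], [0.264, -0.965, -0.001], [-0.001, 0.001, -1.0]]
contact_force: [-0.0, 1.1, 0.6]
width: 0.003
```

Emit:
jog_arm(steps=[[[0,0.05,0],0],[[0,0.1,0],0.5],[[0,0.15,0],1],[[0,0.2,0],1],[[0,0.2,0],1]])

```text
time_s: 4.5
tool_pos: [0.5666, 0.2536, 0.1065]
ee_rot: [[0.969, 0.248, -0.001], [0.248, -0.969, -0.001], [-0.001, 0.001, -1.0]]
contact_force: [0.8, 0.9, 0.6]
width: -0.008
```

Run:
```python
from h import *
shot('scene','scene6.png')
M,X,Y,H,q,L,W=geom()
s=read_state();print(s['tool_pos'],s['contact_force'],s['time_s'])
for k in np.arange(1.5,1.66,.05): print(round(k,3),rel(*goal(H,X,Y,k,.085,.015,.105)))
d=load('scene6.png');cr=d['image'][75:215,270:400]
for k in (1.4,1.45,1.5,1.55,1.6): print(k,[4*(a-b) for a,b in zip(proj(d,list(H+.115*(np.sin(k)*X+np.cos(k)*Y))+[.14]),(270,75))])
cv2.imwrite('pics/scenecrop6.png',cv2.resize(cr[:,:,::-1],None,fx=4,fy=4,interpolation=cv2.INTER_NEAREST))
```

```text
[0.56656113 0.25356613 0.10651889] [-0.15475011 -0.60763446 -0.23615237] 4.55
1.5 (array([-0.  , -0.19,  0.15]), np.float64(-1.5))
1.55 (array([0.07, 0.23, 0.15]), np.float64(1.3))
1.6 (array([0.13, 0.66, 0.15]), np.float64(4.2))
1.65 (array([0.16, 1.09, 0.15]), np.float64(7.1))
1.4 [np.float64(481.12695894092485), np.float64(231.889113322424)]
1.45 [np.float64(481.03583403325456), np.float64(239.5681268063031)]
1.5 [np.float64(480.4166724382326), np.float64(247.24869203676087)]
1.55 [np.float64(479.2654437015883), np.float64(254.9108567880039)]
1.6 [np.float64(477.57951947715196), np.float64(262.5343009217361)]
```

View pics/scenecrop6.png

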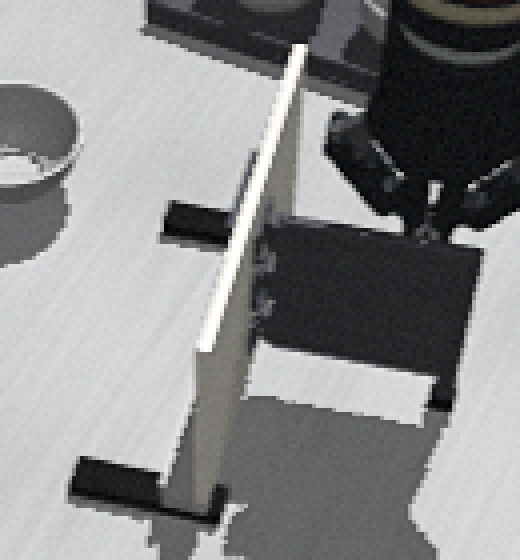

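The leg is now at about 1.52, and no stop force shows yet. From here I creep in small steps and watch the force.

Emit:
jog_arm(steps=[[[0,0.05,0],0.5],[[0,0.1,0],1],[[0,0.15,0],1],[[0,0.2,0],1],[[0,0.2,0],1]])

```text
time_s: 5.05
tool_pos: [0.5668, 0.2524, 0.1066]
ee_rot: [[0.973, 0.231, -0.001], [0.231, -0.973, 0.001], [-0.001, -0.001, -1.0]]
contact_force: [-0.9, 5.4, 0.5]
width: 0.001
```

Emit:
jog_arm(steps=[[[0,0.05,0],0.5],[[0,0.1,0],1],[[0,0.1,0],1],[[0,0.1,0],1],[[0,0.1,0],1]])

```text
time_s: 5.55
tool_pos: [0.567, 0.2523, 0.1066]
ee_rot: [[0.977, 0.215, -0.001], [0.215, -0.977, 0.002], [-0.001, -0.002, -1.0]]
contact_force: [0.8, 7.2, -1.0]
width: -0.004
```

Reaction of 5 to 7 N along y, with the tool no longer advancing: the leg is against its stop, still below the 12 N at which the stand slides. I check by picture.

Run:
```python
from h import *
shot('scene','scene7.png')
M,X,Y,H,q,L,W=geom()
s=read_state();print(s['tool_pos'],s['contact_force'],s['time_s'])
print(rel(*goal(H,X,Y,1.57,.085,.06,.105)))
d=load('scene7.png');cr=d['image'][75:215,270:400]
for k in (1.5,1.55,1.57,1.6): print(k,[4*(a-b) for a,b in zip(proj(d,list(H+.115*(np.sin(k)*X+np.cos(k)*Y))+[.14]),(270,75))])
cv2.imwrite('pics/scenecrop7.png',cv2.resize(cr[:,:,::-1],None,fx=4,fy=4,interpolation=cv2.INTER_NEAREST))
```

```text
[0.5670011  0.25227064 0.10657998] [ 0.62415249  6.67487289 -0.47721586] 5.6
(array([ 0.14, -4.24,  0.17]), np.float64(0.5))
1.5 [np.float64(480.4166724382326), np.float64(247.24869203676087)]
1.55 [np.float64(479.2654437015883), np.float64(254.9108567880039)]
1.57 [np.float64(478.6553360303051), np.float64(257.9660299734138)]
1.6 [np.float64(477.57951947715196), np.float64(262.5343009217361)]
```

View pics/scenecrop7.png

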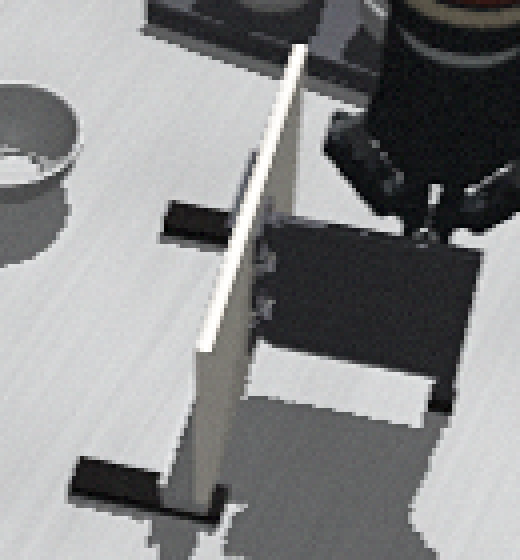

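The board still has its edges at the same pixels, and the leg corner is at crop (481,252). I back off from the leg, rise, and measure from above.

Emit:
jog_arm(steps=[[[0,-0.3,0],0],[[0,-1,0],0],[[0,-2,0],0],[[0,-3,0],0],[[0,-3,0],0]])

```text
time_s: 6.1
tool_pos: [0.5601, 0.283, 0.1066]
ee_rot: [[0.976, 0.216, -0.001], [0.216, -0.976, 0.002], [-0.001, -0.003, -1.0]]
contact_force: [0.2, -0.2, -0.8]
width: -0.001
```

Emit:
jog_arm(steps=[[[0,0,-2],0],[[0,0,-4],0],[[0,0,-7],0],[[0,0,-10],0],[[0,0,-13],0]])

```text
time_s: 6.6
tool_pos: [0.5601, 0.2826, 0.2378]
ee_rot: [[0.976, 0.216, -0.001], [0.216, -0.976, 0.002], [-0.001, -0.002, -1.0]]
contact_force: [0.6, 0.0, 0.5]
width: -0.002
```

Emit:
jog_arm(steps=[[[0,-4,0],0],[[0,-8,0],0],[[0,-12,0],0],[[0,-16,0],0],[[0,-16,0],0]])

```text
time_s: 7.1
tool_pos: [0.5235, 0.4429, 0.2374]
ee_rot: [[0.975, 0.221, -0.002], [0.221, -0.975, 0.003], [-0.002, -0.003, -1.0]]
contact_force: [0.4, -0.6, -0.8]
width: 0.002
```

Run:
```python
from h import *
shot('top','top8.png');shot('scene','scene8.png')
s=read_state();print(s['tool_pos'],s['contact_force'],s['time_s'])
crop=load('top8.png')['image'][150:275,140:345]
cv2.imwrite('pics/topcrop8.png',cv2.resize(crop[:,:,::-1],None,fx=3.9,fy=3.9,interpolation=cv2.INTER_NEAREST))
a=load('top1.png')['image'].astype(int);b=load('top8.png')['image'].astype(int)
```

```text
[0.52504769 0.43950772 0.23772141] [ 0.62862327 -0.5835173  -0.54568974] 7.2
```

View pics/topcrop8.png

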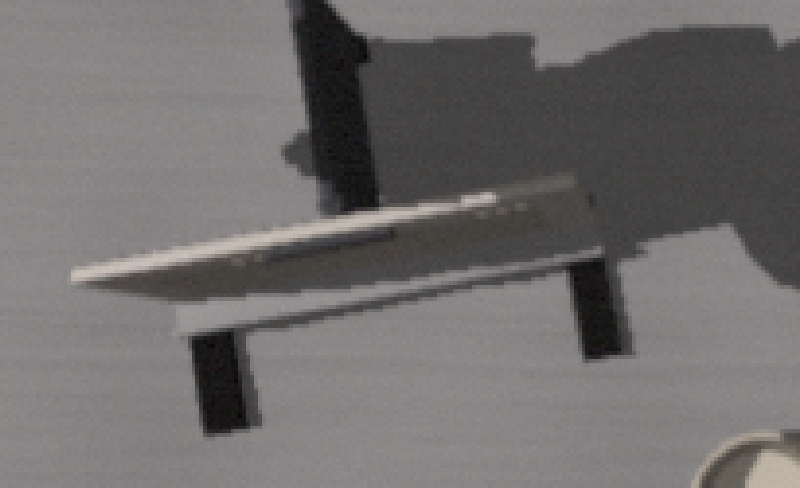

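View pics/scene8.png

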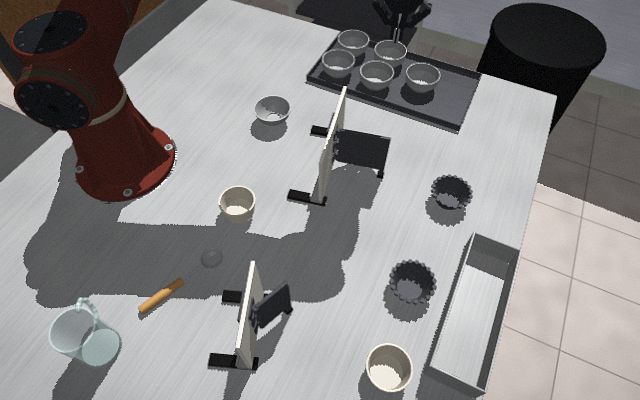

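The top view shows the board corners at (73,276) and (573,182) in the crop, the same as before the push. The leg now stands nearly square, its tip running out of the crop. I measure its angle.

Run:
```python
from h import *
crop=load('top8.png')['image'][130:215,180:280]
cv2.imwrite('pics/tc8.png',cv2.resize(cv2.convertScaleAbs(crop[:,:,::-1],alpha=2),None,fx=7,fy=7,interpolation=cv2.INTER_NEAREST))
M,X,Y,H,q,L,W=geom();c=load('top8.png')
for k in (1.5,1.535,1.57): 
  for o in(-.004,.004):
    u=np.sin(k)*X+np.cos(k)*Y;n=np.cos(k)*X-np.sin(k)*Y
    p=proj(c,list(H+.115*u+o*n)+[.14]);print(k,o,7*(p[0]-180),7*(p[1]-130))
```

```text
1.5 -0.004 203.31368423410902 109.66183275188604
1.5 0.004 231.85033300664224 102.43526799616001
1.535 -0.004 217.62380153547667 105.78504708894826
1.535 0.004 246.3580061069664 99.52628211237868
1.57 -0.004 232.0416147845276 102.39360449026393
1.57 0.004 260.9400346019507 97.10926653064249
```

View pics/tc8.png

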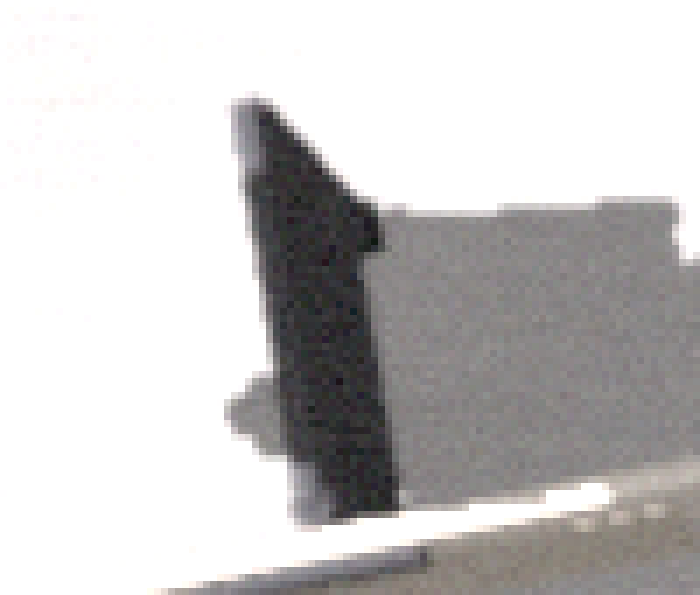

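The leg's tip corners, at (232,103) and about (260,98), match the predicted positions for q = 1.57. The narrow stand looks as it did at the start. Handing in.

Run:
```python
from h import *
print(robot.job_done())
```

```text
the job is handed in; nothing more can be done
None
```

The wide stand's prop leg is fully out at its stop, and I've handed the job in. I lowered the shut fingers between leg and board, swept the leg along its arc from about 0.79 rad, then crept the last few millimetres until it pushed back with 5–7 N. I then backed off, rose clear and moved away. The whole job took about 7 s of the 32 s allowed.

**Leg:** in the last top view its tip corners fall where q = 1.57 puts them, to within a pixel.

**Stand:** the wide board's corners are at the same pixels as at the start, so I saw no shift. The peak reading was about 7 N, below the roughly 12 N at which the stand slides.

**Narrow stand:** it looks unchanged in the scene view, and the arm never came near it. I didn't measure it separately.

**One disagreement:** with the fingers still pressing at the stop, the coarser scene view read about 1.535 rad. I trusted the top view and the force.

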